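# Pack the whole cheeses into the tasting tray

### The job

Pack the four whole small cheeses into the wooden tray, each lying flat on the floor of the recess made for its shape: the flat round in the larger round recess, the tall drum standing in the smaller round one, the square in the square one and the log in the long one. Set them down gently, do not drop them, and leave the two cut cheeses where they lie.

Things in the scene. Friction and masses are not known exactly. Their poses are not given: they have to be found in the camera images.
- wheel: Whole round cheese, flat and wide: 62 mm across, 36 mm high. Same orange rind as the other small cheeses. Origin: centre of its underside, z up along its axis.
- square: Whole square cheese: 54 x 54 mm, 36 mm high. Same orange rind as the other small cheeses. Origin: centre of its underside, z up, x and y square to its sides.
- log: Whole long log cheese lying on its flattened underside: 84 mm long, 36 mm across and 36 mm high. Same orange rind as the other small cheeses. Origin: centre of its underside, z up, x along its length.
- drum: Whole tall narrow drum cheese standing upright: 44 mm across, 58 mm high. Same orange rind as the other small cheeses. Origin: centre of its underside, z up along its axis.
- cut_wheel: Cut cheese, not to be packed: like the flat round one, 62 mm across and 36 mm high, with a wedge of 70 degrees cut out of its +x side showing the pale inside. Same orange rind as the other small cheeses. Origin: centre of its underside, z up; on the axis of the round.
- half_log: Cut cheese, not to be packed: half of a log, only 44 mm long, 36 mm across and high, its pale cut end at +x. Same orange rind as the other small cheeses. Origin: centre of its underside, z up, x along its length, origin midway along it.
- nest_wheel: Fixed wooden insert 110 x 110 x 14 mm, one of four edge to edge (2 by 2, in any order) in a dark tray 238 mm square, rim 22 mm above the table. Origin: centre of its underside, 4 mm above the table, x and y along its edges, z up. In the middle the larger round recess, 78 mm across, 8 mm deep, lined with white paper: floor 6 mm above the origin.
- nest_square: Fixed wooden insert 110 x 110 x 14 mm, one of four edge to edge (2 by 2, in any order) in a dark tray 238 mm square, rim 22 mm above the table. Origin: centre of its underside, 4 mm above the table, x and y along its edges, z up. In the middle a square recess, 70 x 70 mm, 8 mm deep, lined with white paper: floor 6 mm above the origin.
- nest_log: Fixed wooden insert 110 x 110 x 14 mm, one of four edge to edge (2 by 2, in any order) in a dark tray 238 mm square, rim 22 mm above the table. Origin: centre of its underside, 4 mm above the table, x and y along its edges, z up. In the middle a long recess, 100 mm along x and 52 mm along y, 8 mm deep, lined with white paper: floor 6 mm above the origin.
- nest_drum: Fixed wooden insert 110 x 110 x 14 mm, one of four edge to edge (2 by 2, in any order) in a dark tray 238 mm square, rim 22 mm above the table. Origin: centre of its underside, 4 mm above the table, x and y along its edges, z up. In the middle the smaller round recess, 58 mm across, 8 mm deep, lined with white paper: floor 6 mm above the origin.
Things that resemble listed ones, but are neither listed nor needed, are in the scene too. What is shaped like the square but blue is not meant.

How it is judged:
By the outcome, as a careful person would: the job done as asked, in the order asked, and still so for the second after the job is handed in, with the robot touching nothing.
It also fails if it takes over 112 s, if anything falls off the work surface, if the arm or the gripper's body presses on something with over 40 N, if the wrist force passes 120 N, or if a joint passes its speed limit or range.

### The arm

A 6-joint arm with a two-finger parallel gripper is mounted at the origin on the work surface. World frame = base frame: x ahead of the robot, y to its left, z up, the work surface at z = 0. Lengths are in mm, angles in rad, forces in N, time in s.
With the tool pointing down it reaches from about 425 to 950 mm from the base axis. Payload 14.7 kg.
Tool frame: the origin (TCP) lies at the very end of the fingers, on their centre line; the grasp point (between the pads) lies 19 mm behind it (r.grip_depth is the distance from the TCP to the grasp point, in mm); z points along the fingers, y is the line along which they close (so a half turn about z gives the same grasp; the last joint's range is limited). The gripper opens to 85 mm and grips with 20 to 120 N. Pads are 22 mm wide; open, the fingers measure 114 mm over their backs; the gripper's body (76 mm by 85 mm) begins 54 mm behind the grasp point. The pads swing forward as they close: fully open they stand 13 mm farther back than shut.
Start: joints at [1.153, 0.48, 1.596, -0, 1.065, -0.047], TCP at [235.511, 605.828, 231.297] pointing down, gripper open.
Joint ranges: [-2.75, 2.75], [-0.82, 2.05], [0.23, 2.67], [-1.56, 4.7], [0.09, 2.69], [-2.92, 2.92]. Speed limits (rad/s): [1.89, 1.89, 2.39, 3.01, 3.01, 3.01].

### API

Orientations are given as a rotation vector (axis times angle).
In Python, from cell import r, capture, get_calibration, finish_job gives the robot as it stands.
- The arm moves only by the shell command python3 -m creep 'ROWS' [FORCE]. ROWS is a JSON object of lists of equal length, an entry for each row: "grip": the opening, from 0 (shut) to 1 (fully open); "travel": the shift along the tool's x, y, z scaled (see below), a list of three; "spin": the turn about the tool's z scaled (see below). A call has 1 to 10 rows; each row is the pose to reach, as a shift and turn from the pose commanded when the call began, along the tool's axes at that moment, turning the shorter way round; what a row does not reach only later rows make up. The controller multiplies each number of a shift by 0.1 m and each number of a turn by 180 degrees. A row lasts 1/8 s, in which the tool goes at most 62.5 mm and 10.7 degrees, less where a joint would pass 70% of its speed; a pose out of reach is approached as far as the arm can. A call with a number of a shift or a turn outside -1 to 1 is refused whole. A call with a gripper value outside its range is refused whole. The fingers move at their own pace and stop on an object; FORCE is the grip in N (left out, the last holds). Time passes only in rows, so rows that repeat a pose let the fingers close. It gives the time, the measured TCP pose, the force, the opening and the grip force at its end, in the units of the state.
- r.get_state(): the state, without advancing time (a new reading comes with each control period).
- capture(name): name is "side" or "top"; returns the picture (400x640x3 uint8, red, green, blue); there is no depth.
- get_calibration(name): a dict with "K" (3x3 intrinsics, pixels), "k1" (the pictures are not rectified: a ray, as slopes to the right and down, at radius r is drawn at 1 + k1 r^2 times it, then the intrinsics apply), "view" (4x4, takes a point from world to camera coordinates). Camera axes: x right, y down, z forward; pixel columns grow to the right and rows downward; lengths in mm; the calibration is good to about 2 mm. A picture is of the moment at which its call begins. get_calibration takes no time and is no camera call.
- finish_job(): hands the job in; it is judged then, once.
The state is a dict: "time": time; "joint_positions": joint angles; "qvel": joint speeds; "tau": joint torques, N m; "ee_pos": TCP position; "orientation": TCP orientation; "wrist_force": force on the tool from outside, world axes, zero at the start; "wrist_torque": the same for the moment, N m; "opening": opening from 0.0 (shut) to 1.0 (fully open); "finger_force": force on a finger pad.
Only numpy, scipy, OpenCV 4.12 (cv2) and the standard library are available. Lean on these libraries where they do the work, as an engineer would, in place of code of your own. Each camera call takes 0.05 s, during which the arm holds its last target. There are 200 camera calls.

## Working session

There is one attempt and no reset: what is moved stays moved. The work goes in short steps, Python scripts to look and compute and a shell command to move; the robot and the scene stay as the last step left them, time stands still between calls to the robot, and variables do not carry over. Pictures are saved under pics/ and viewed, at most 14 in all, crops included, and the job is handed in when it is done.

```bash
mkdir -p pics; ls; python3 - <<'E'
from cell import r,capture,get_calibration
import cv2
for n in("top","side"):
    cv2.imwrite(f"pics/{n}0.png",cv2.cvtColor(capture(n),cv2.COLOR_RGB2BGR))
    c=get_calibration(n);print(n,c)
s=r.get_state();print(s)
E
```

```text
pics
top {'K': array([[361.05948991,   0.        , 325.2129263 ],
       [  0.        , 361.05948991, 202.37298098],
       [  0.        ,   0.        ,   1.        ]]), 'k1': 0.02233290804427475, 'view': array([[-2.24949426e-02, -9.99697125e-01, -9.98178160e-03,
         2.64149511e+01],
       [-9.89558631e-01,  2.36863612e-02, -1.42171276e-01,
         4.88372923e+02],
       [ 1.42364648e-01,  6.67942346e-03, -9.89791742e-01,
         8.67042067e+02],
       [ 0.00000000e+00,  0.00000000e+00,  0.00000000e+00,
         1.00000000e+00]])}
side {'K': array([[418.57932935,   0.        , 322.10041258],
       [  0.        , 418.57932935, 200.96161472],
       [  0.        ,   0.        ,   1.        ]]), 'k1': -0.029588098753378644, 'view': array([[ 9.24096692e-01, -3.82124408e-01, -5.12261823e-03,
        -4.24479000e+02],
       [-1.91812599e-01, -4.52186004e-01, -8.71054387e-01,
         1.37312418e+02],
       [ 3.30534766e-01,  8.05921060e-01, -4.91159866e-01,
         8.45579849e+02],
       [ 0.00000000e+00,  0.00000000e+00,  0.00000000e+00,
         1.00000000e+00]])}
{'time': 0.1, 'joint_positions': array([ 1.15338712e+00,  4.80778526e-01,  1.59678964e+00,  2.34264476e-05,
        1.06511551e+00, -4.66179719e-02]), 'qvel': array([-0.00075763, -0.00132488, -0.00208626, -0.00145871,  0.00335461,
        0.00058637]), 'tau': array([ 7.22730583e-04, -9.52264023e+01, -4.31044829e+01, -1.64094417e-04,
        5.27708995e-03,  4.71840883e-05]), 'ee_pos': array([235.36644729, 605.5007404 , 230.73838382]), 'orientation': array([-5.79074232e-01, -3.08748655e+00,  1.66030961e-03]), 'wrist_force': array([-0.66833268,  0.26473652,  0.05592956]), 'wrist_torque': array([-0.05448442, -0.03239535, -0.02677651]), 'finger_force': 0.0, 'opening': 0.9960553843945141}
```

View pics/top0.png

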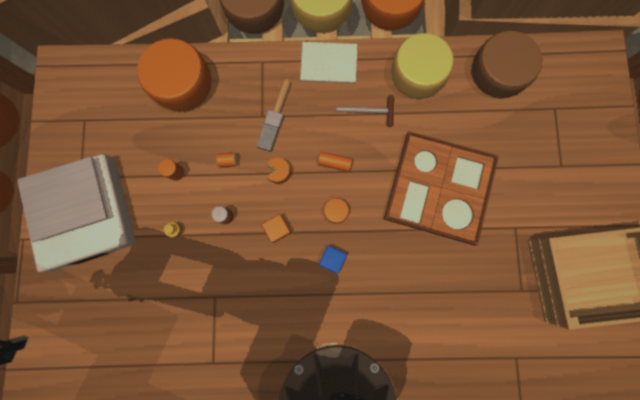

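View pics/side0.png

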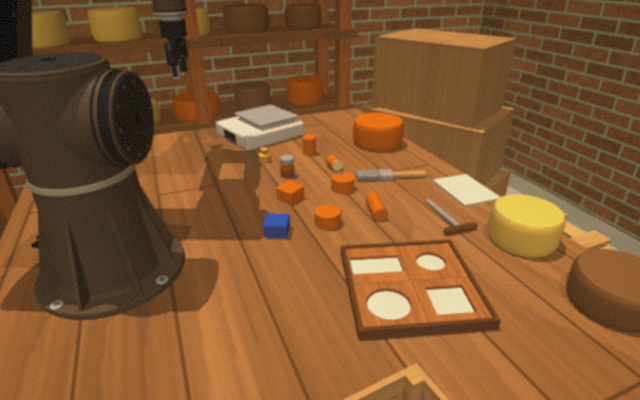

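Top view: wheel about (336,210), square (276,228), log (335,161), drum (171,170). The cut wheel is at (278,170), the half log at (227,159) and the blue decoy at (333,259). In the tray the nests are drum (425,161), square (467,173), log (414,202) and wheel (457,214). The side view agrees.

```bash
cat > h.py <<'E'
import numpy as np,cv2
from cell import r,capture,get_calibration
from scipy.spatial.transform import Rotation as R
def plane(n,px,z):
    c=get_calibration(n);V=c["view"];K=c["K"]
    p=cv2.undistortPoints(np.array(px,float).reshape(-1,1,2),K,np.array([c["k1"],0,0,0])).reshape(-1,2)
    d=np.c_[p,np.ones(len(p))]@V[:3,:3]; o=-V[:3,:3].T@V[:3,3]
    return (o+d*((z-o[2])/d[:,2])[:,None])[:,:2]
def project(n,P):
    c=get_calibration(n);V=c["view"]
    return cv2.projectPoints(np.array(P,float).reshape(-1,1,3),cv2.Rodrigues(V[:3,:3])[0],V[:3,3],c["K"],np.array([c["k1"],0,0,0]))[0].reshape(-1,2)
def masks(img):
    h=cv2.cvtColor(img,cv2.COLOR_RGB2HSV).astype(int)
    o=(h[...,0]<=17)&(h[...,1]>195)&(h[...,2]>110)
    w=(h[...,1]<75)&(h[...,2]>150)
    return o.astype(np.uint8),w.astype(np.uint8)
def comps(m,lo=60,hi=2500):
    for c in cv2.findContours(m,cv2.RETR_EXTERNAL,cv2.CHAIN_APPROX_NONE)[0]:
        b=np.zeros_like(m);cv2.drawContours(b,[c],-1,1,-1);ys,xs=np.nonzero(b)
        if lo<len(xs)<hi: yield c.reshape(-1,2),np.c_[xs,ys]
E
python3 - <<'E'
from h import *
pad=[]
for n in("top","side"):
    im=capture(n);ms=masks(im)
    for k,m in zip(("orange","white"),ms):
        for c,p in comps(m):
            z=18 if k=="orange" else 12
            q=plane(n,p,z);e=plane(n,c,z).astype(np.float32);rc=cv2.minAreaRect(e)
            if not(300<q.mean(0)[0]<900 and abs(q.mean(0)[1])<500):continue
            print(n,k,p.mean(0).round(0),len(p),q.mean(0).round(1),"rect",np.round(rc[0],0),np.round(rc[1],0),round(rc[2],1))
    pad.append(cv2.cvtColor(im*ms[0][...,None]//1,cv2.COLOR_RGB2BGR))
cv2.imwrite("pics/m.png",cv2.resize(np.vstack([pad[0][130:290,100:500],pad[1][120:250,150:550]]),None,fx=2,fy=2))
s=r.get_state();print(R.from_rotvec(s["orientation"]).as_matrix().round(3))
E
```

```text
top orange [334. 165.] 94 [587.8  -8.7] rect [588.  -8.] [78.  8.] 76.2
top orange [336. 157.] 72 [610.1 -14.8] rect [610. -14.] [77.  7.] 75.7
top orange [174.  97.] 109 [784.5 409.8] rect [788. 407.] [ 30. 118.] 13.4
top white [219. 214.] 165 [469.3 288.2] rect [469. 288.] [36. 33.] 1.0
top white [457. 214.] 672 [ 454.6 -317.2] rect [ 455. -317.] [73. 71.] 88.7
top white [414. 202.] 731 [ 487.8 -211.4] rect [ 488. -211.] [49. 97.] 72.3
top white [467. 173.] 658 [ 560.8 -350.9] rect [ 561. -351.] [66. 66.] 72.4
top white [425. 161.] 338 [ 594.1 -245.2] rect [ 594. -245.] [53. 51.] 41.7
top white [273. 118.] 144 [721.2 148.8] rect [722. 149.] [33. 33.] 71.8
top white [361. 109.] 82 [740. -86.] rect [740. -88.] [127.   4.] 86.3
top white [329.  62.] 2089 [876.7  -2.6] rect [877.  -2.] [150. 109.] 85.8
side orange [327. 216.] 577 [468.5  -9.6] rect [468.  -9.] [117.  62.] 65.4
side orange [376. 206.] 390 [597.2 -11.8] rect [598.  -9.] [141.  39.] 74.8
side orange [290. 192.] 480 [427.3 141.2] rect [429. 142.] [94. 99.] 27.1
side orange [343. 183.] 405 [575.  133.4] rect [577. 138.] [126.  64.] 66.5
side orange [331. 160.] 89 [608.2 289.1] rect [602. 279.] [96. 33.] 55.7
side orange [309. 144.] 245 [591.6 434.3] rect [590. 436.] [187.  45.] 68.4
side orange [378. 131.] 1680 [863.7 458. ] rect [870. 471.] [408. 183.] 58.5
side white [388. 305.] 849 [ 454.2 -316.7] rect [ 454. -316.] [68. 67.] 5.1
side white [449. 301.] 810 [ 559.6 -350.1] rect [ 561. -349.] [60. 64.] 72.4
side white [375. 265.] 563 [ 487.  -209.7] rect [ 488. -210.] [39. 95.] 70.3
side white [430. 262.] 258 [ 593.9 -243.4] rect [ 594. -243.] [39. 50.] 67.0
side white [442. 212.] 89 [735.5 -89.4] rect [736. -87.] [121.   8.] 87.9
side white [466. 190.] 1025 [865.8 -18. ] rect [866. -14.] [148. 108.] 86.6
side white [376. 173.] 172 [693.8 165.2] rect [691. 169.] [ 33. 100.] 67.0
[[-0.932  0.362 -0.   ]
 [ 0.362  0.932 -0.001]
 [ 0.    -0.001 -1.   ]]
```

View pics/m.png

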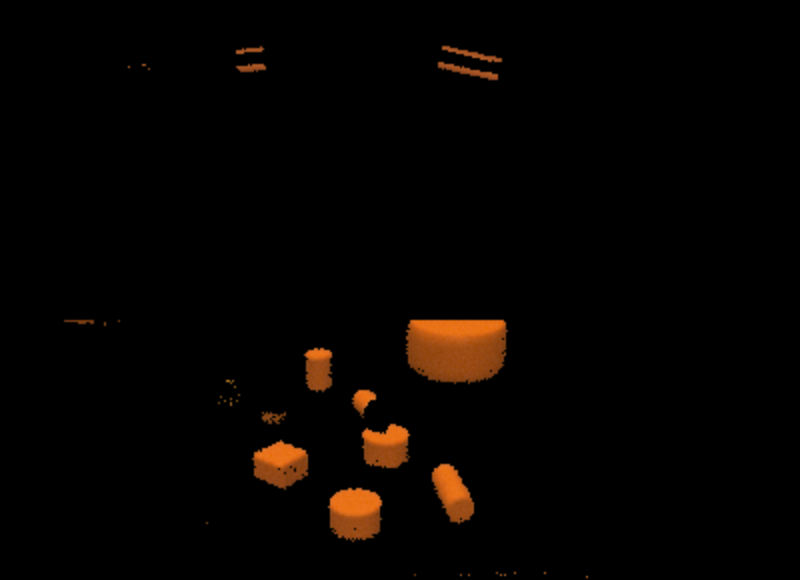

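The side mask shows all six cheeses. The top mask needs a looser colour threshold, so I'll sample HSV and refine it.

```bash
python3 - <<'E'
from h import *
im=capture("top");h=cv2.cvtColor(im,cv2.COLOR_RGB2HSV).astype(int)
for n,(u,v) in dict(wheel=(336,210),sq=(276,228),log=(335,161),drum=(171,168),w1=(300,200),w2=(250,190),w3=(340,185),w4=(190,190)).items(): print(n,im[v,u],h[v,u])
ob=cv2.medianBlur(((h[...,0]<=17)&(h[...,1]>160)&(h[...,2]>175)).astype(np.uint8)*255,3)
for s in(165,175,185):
  m=((h[...,0]<=17)&(h[...,1]>s)&(h[...,2]>120)).astype(np.uint8)
  for c,p in comps(m):
    if not(140<p.mean(0)[0]<360 and 140<p.mean(0)[1]<250):continue
    a=p.mean(0);z=29 if a[0]<190 else 18
    q=plane("top",p,z);e=plane("top",c,z*2).astype(np.float32);rc=cv2.minAreaRect(e)
    print(s,a.round(0),len(p),q.mean(0).round(1),"rect",np.round(rc[0],0),np.round(rc[1],0),round(rc[2],1))
ms=masks(capture("side"))[0]
for c,p in comps(ms,150,700):
    z=29 if p.mean(0)[1]<150 else 18
    print("side",p.mean(0).round(0),plane("side",p,z).mean(0).round(1))
g={"wheel":(454.4,-317),"square":(560.2,-350.5),"log":(487.4,-210.5),"drum":(594,-244.3)}
P=np.array(list(g.values()));c=P.mean(0);ux=(P[1]-P[0]+P[3]-P[2])/2;uy=(P[0]-P[2]+P[1]-P[3])/2
print("tray",c,np.linalg.norm(ux),np.linalg.norm(uy),np.degrees(np.arctan2(ux[1],ux[0])),np.degrees(np.arctan2(uy[1],uy[0])))
E
```

```text
wheel [180 113  53] [ 14 180 180]
sq [179 118  57] [ 15 174 179]
log [179 123  62] [ 16 167 179]
drum [180 106  48] [ 13 187 180]
w1 [145  95  59] [ 13 151 145]
w2 [148  97  60] [ 13 152 148]
w3 [159 104  63] [ 13 154 159]
w4 [156 102  63] [ 13 152 156]
165 [275. 228.] 485 [429.3 143. ] rect [428. 140.] [55. 54.] 28.4
165 [336. 210.] 511 [470.5 -11.2] rect [468. -11.] [60. 63.] 88.7
165 [166. 167.] 248 [590.1 418.2] rect [583. 405.] [42. 43.] 44.8
165 [279. 169.] 392 [581.  133.3] rect [577. 132.] [63. 55.] 3.5
165 [334. 161.] 453 [599.4 -11.2] rect [595. -11.] [85. 36.] 76.1
165 [225. 159.] 225 [611.2 273.3] rect [606. 268.] [35. 45.] 2.6
175 [276. 225.] 203 [436.6 140.7] rect [428. 140.] [53. 54.] 28.6
175 [337. 208.] 376 [475.4 -14.9] rect [471. -13.] [60. 55.] 43.5
175 [225. 163.] 91 [601.1 271.3] rect [596. 266.] [15. 43.] 2.8
175 [334. 165.] 182 [588.9  -9.7] rect [585.  -9.] [83. 15.] 75.7
175 [167. 167.] 235 [589.8 417.5] rect [583. 404.] [40. 43.] 46.2
175 [279. 169.] 363 [580.3 132.8] rect [576. 131.] [53. 60.] 90.0
175 [224. 155.] 81 [621.  274.3] rect [615. 269.] [38. 13.] 88.7
175 [336. 157.] 177 [609.  -14.1] rect [604. -13.] [84. 14.] 75.6
185 [338. 202.] 62 [491.5 -18.6] rect [490. -17.] [44. 14.] 66.6
185 [226. 163.] 69 [600.1 270.6] rect [596. 266.] [38. 10.] 88.6
185 [334. 165.] 145 [587.8 -10.9] rect [584.  -9.] [79. 13.] 77.0
185 [166. 167.] 186 [591.1 417.9] rect [583. 404.] [36. 40.] 26.6
185 [280. 167.] 228 [585.7 130.1] rect [578. 131.] [49. 49.] 88.6
185 [336. 157.] 132 [609.5 -14.7] rect [605. -13.] [81. 11.] 75.7
side [327. 216.] [468.8  -9.5]
side [376. 206.] [597.2 -11.9]
side [290. 192.] [427.3 141.2]
side [343. 183.] [575.  133.6]
side [309. 144.] [582.1 408.1]
side [212. 103.] [ 372.9 1015.7]
side [185. 107.] [ 259.2 1003.7]
tray [ 524.    -280.575] 111.40360182687097 111.47144253125998 -17.58106501175027 -107.4352799685526
```

Measured positions (mm):

| Item | x | y | Notes |
|---|---|---|---|
| wheel | 468.5 | -10.3 | |
| drum | 582.5 | 406.5 | |
| square | 427.7 | 140.6 | turned 28.4° |
| log | 596.5 | -11.5 | along 76° |
| tray centre | 524 | -280.6 | turned -17.5° |

Next is a planner that prints the numbers for each call.

```bash
cat > plan.py <<'E'
# usage: plan.py x,y,z,yang ...   prints per call the final shift/turn in move units (from the measured pose)
import sys;from h import *
s=r.get_state();p=np.array(s["ee_pos"]);M=R.from_rotvec(s["orientation"]).as_matrix();a=np.degrees(np.arctan2(M[1,1],M[0,1]))
print("t %.1f tcp %s y-ang %.1f open %.2f ff %.1f wf %s q6 %.2f"%(s["time"],p.round(1),a,s["opening"],s["finger_force"],np.round(s["wrist_force"],1),s["joint_positions"][5]))
for w in sys.argv[1:]:
    *t,b=map(float,w.split(","));t=np.array(t);da=(b-a+90)%180-90
    c=np.radians(a);n=max(1,int(np.ceil(np.abs(t-p).max()/95)))
    for i in range(n):
        c=np.radians(a);X=np.array([-np.sin(c),np.cos(c),0])*-1;Y=np.array([np.cos(c),np.sin(c),0])
        X=np.cross(Y,[0,0,-1.]);d=(t-p)/(n-i);sp=-da if i==0 else 0
        print("  ",np.round([d@X/100,d@Y/100,-d[2]/100],3)+0,"spin %.3f (%.0f deg)"%(sp/180,sp));p=p+d
        if i==0:a+=da
E
python3 plan.py 450,300,150,69 468.5,-10.3,120,69 468.5,-10.3,8,69
```

```text
t 0.3 tcp [235.5 605.7 231.1] y-ang 68.8 open 1.00 ff 0.0 wf [ 0.  -0.6  0.4] q6 -0.05
   [-0.777 -0.518  0.203] spin -0.001 (-0 deg)
   [-0.775 -0.521  0.203] spin 0.000 (0 deg)
   [-0.775 -0.521  0.203] spin 0.000 (0 deg)
   [-0.775 -0.521  0.203] spin 0.000 (0 deg)
   [-0.321 -0.708  0.075] spin -0.000 (-0 deg)
   [-0.321 -0.708  0.075] spin 0.000 (0 deg)
   [-0.321 -0.708  0.075] spin 0.000 (0 deg)
   [-0.321 -0.708  0.075] spin 0.000 (0 deg)
   [0.   0.   0.56] spin -0.000 (-0 deg)
   [0.   0.   0.56] spin 0.000 (0 deg)
```

```bash
for i in 1 2 3 4; do python3 -m creep '{"grip":[1,1,1],"travel":[[-0.26,-0.17,0.07],[-0.52,-0.35,0.13],[-0.775,-0.52,0.2]],"spin":[0,0,0]}' 30; done
for i in 1 2 3 4; do python3 -m creep '{"grip":[1,1,1],"travel":[[-0.11,-0.24,0.02],[-0.22,-0.48,0.05],[-0.32,-0.71,0.075]],"spin":[0,0,0]}' | tail -1; done; python3 plan.py 468.5,-10.3,120,69
```

```text
time: 0.68
ee_pos: [289.3, 528.5, 211.1]
orientation: [0.579, 3.088, 0.0]
wrist_force: [0.8, 0.4, -0.1]
opening: 1.002
finger_force: 0.0
time: 1.05
ee_pos: [342.9, 451.9, 191.2]
orientation: [0.579, 3.088, 0.0]
wrist_force: [0.4, 0.8, -0.6]
opening: 0.995
finger_force: 0.0
time: 1.42
ee_pos: [396.3, 375.3, 171.2]
orientation: [0.579, 3.088, 0.0]
wrist_force: [0.8, 0.3, 0.4]
opening: 1.001
finger_force: 0.0
time: 1.8
ee_pos: [449.7, 298.8, 151.2]
orientation: [0.579, 3.088, 0.0]
wrist_force: [0.4, 0.1, -0.2]
opening: 1.001
finger_force: 0.0
finger_force: 0.0
finger_force: 0.0
finger_force: 0.0
finger_force: 0.0
t 3.3 tcp [465.6 -12.3 121.3] y-ang 68.8 open 1.00 ff 0.0 wf [-0.6  0.3  0.2] q6 -1.29
   [-0.019  0.029  0.013] spin -0.001 (-0 deg)
```

```bash
python3 -m creep '{"grip":[1,1,1,1],"travel":[[-0.02,0.03,0.2],[-0.02,0.03,0.45],[-0.02,0.03,0.7],[-0.02,0.03,0.8]],"spin":[0,0,0,0]}' | tail -4
python3 -m creep '{"grip":[1,1,1],"travel":[[0,0,0.15],[0,0,0.3],[0,0,0.33]],"spin":[0,0,0]}'
python3 -m creep '{"grip":[0,0,0,0,0,0,0,0],"travel":[[0,0,0],[0,0,0],[0,0,0],[0,0,0],[0,0,0],[0,0,0],[0,0,0],[0,0,0]],"spin":[0,0,0,0,0,0,0,0]}' 40
python3 - <<'E'
from h import *
im=capture("side");cv2.imwrite("pics/w1.png",cv2.resize(cv2.cvtColor(im[120:280,230:430],cv2.COLOR_RGB2BGR),None,fx=3.5,fy=3.5,interpolation=2))
E
```

```text
orientation: [-0.579, -3.086, 0.0]
wrist_force: [0.2, -0.1, 0.1]
opening: 0.994
finger_force: 0.0
time: 4.18
ee_pos: [468.0, -9.3, 7.5]
orientation: [-0.579, -3.087, 0.0]
wrist_force: [0.1, -0.6, 0.3]
opening: 1.002
finger_force: 0.0
time: 5.18
ee_pos: [468.6, -9.4, 8.9]
orientation: [0.579, 3.087, 0.0]
wrist_force: [-2.8, -0.2, 7.2]
opening: 0.716
finger_force: 42.3
```

View pics/w1.png

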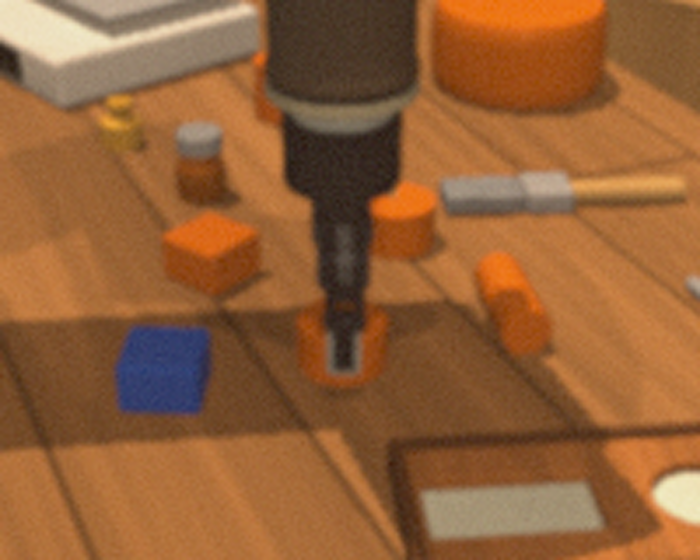

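The wheel is gripped by pads either side of it, with the finger tips about 15 mm above the table and an opening of 0.716 (about 61 mm). Now lift and carry.

```bash
python3 -m creep '{"grip":[0,0,0,0],"travel":[[0,0,-0.1],[0,0,-0.3],[0,0,-0.5],[0,0,-0.6]],"spin":[0,0,0,0]}'; python3 plan.py 455,-316.5,70,69
```

```text
time: 5.72
ee_pos: [469.0, -9.4, 69.8]
orientation: [0.579, 3.086, 0.0]
wrist_force: [-0.3, -1.0, -0.7]
opening: 0.708
finger_force: 44.0
t 5.7 tcp [469.   -9.4  69.8] y-ang 68.8 open 0.71 ff 44.0 wf [-0.3 -1.  -0.7] q6 -1.28
   [-0.245 -0.728  0.   ] spin -0.001 (-0 deg)
   [-0.242 -0.729  0.   ] spin 0.000 (0 deg)
   [-0.242 -0.729  0.   ] spin 0.000 (0 deg)
   [-0.242 -0.729  0.   ] spin 0.000 (0 deg)
```

```bash
for i in 1 2 3 4; do python3 -m creep '{"grip":[0,0,0],"travel":[[-0.08,-0.24,0],[-0.16,-0.49,0],[-0.242,-0.729,0]],"spin":[0,0,0]}' | tail -1; done; python3 -m creep '{"grip":[0,0],"travel":[[0,0,0.2],[0,0,0.35]],"spin":[0,0]}' | tail -1; python3 plan.py 455,-316.5,19.5,69
```

```text
finger_force: 44.0
finger_force: 44.0
finger_force: 44.0
finger_force: 44.0
finger_force: 44.0
t 7.5 tcp [ 452.7 -316.3   32.7] y-ang 68.7 open 0.71 ff 44.0 wf [-0.4  0.6 -2.2] q6 -1.86
   [-0.022  0.006  0.132] spin -0.002 (-0 deg)
```

```bash
python3 -m creep '{"grip":[0,0,0,0,0],"travel":[[-0.02,0,0.05],[-0.02,0,0.09],[-0.02,0,0.12],[-0.02,0,0.13],[-0.02,0,0.13]],"spin":[0,0,0,0,0]}' | grep -E "ee_pos|force"; python3 -m creep '{"grip":[0,0],"travel":[[0,0,0.007],[0,0,0.01]],"spin":[0,0]}' | grep -E "ee_pos|force"
```

```text
ee_pos: [454.9, -317.0, 20.5]
wrist_force: [0.7, 0.5, -1.8]
finger_force: 44.0
ee_pos: [454.9, -317.0, 19.4]
wrist_force: [0.3, 0.1, -0.4]
finger_force: 44.0
```

```bash
python3 -m creep '{"grip":[0,0],"travel":[[0,0,0.006],[0,0,0.01]],"spin":[0,0]}' | grep -E "ee_pos|force"; python3 -m creep '{"grip":[0.75,0.8,0.9,1,1],"travel":[[0,0,0],[0,0,0],[0,0,0],[0,0,0],[0,0,0]],"spin":[0,0,0,0,0]}' | grep -E "ee_pos|force|open"
python3 -m creep '{"grip":[1,1,1,1],"travel":[[0,0,-0.1],[0,0,-0.4],[0,0,-0.8],[0,0,-0.9]],"spin":[0,0,0,0]}'|tail -1; python3 - <<'E'
from h import *
for n in("top","side"):
    cv2.imwrite(f"pics/{n}2.png",cv2.cvtColor(capture(n),cv2.COLOR_RGB2BGR))
E
python3 plan.py 540,-50,110,69 582.5,330,110,69 582.5,406.5,110,69
```

```text
ee_pos: [454.9, -317.0, 18.9]
wrist_force: [-3.0, 2.6, 20.8]
finger_force: 45.9
ee_pos: [454.8, -316.9, 18.2]
wrist_force: [-0.3, -0.7, -0.8]
opening: 1.001
finger_force: 0.0
finger_force: 0.0
t 9.8 tcp [ 455.4 -317.4  109.8] y-ang 68.8 open 1.00 ff 0.0 wf [ 0.4  0.2 -0.6] q6 -1.86
   [ 0.06   0.933 -0.001] spin -0.001 (-0 deg)
   [ 0.056  0.933 -0.001] spin 0.000 (0 deg)
   [ 0.056  0.933 -0.001] spin 0.000 (0 deg)
   [0.241 0.925 0.   ] spin -0.000 (-0 deg)
   [0.241 0.925 0.   ] spin 0.000 (0 deg)
   [0.241 0.925 0.   ] spin 0.000 (0 deg)
   [0.241 0.925 0.   ] spin 0.000 (0 deg)
   [0.274 0.714 0.   ] spin -0.000 (-0 deg)
```

View pics/side2.png

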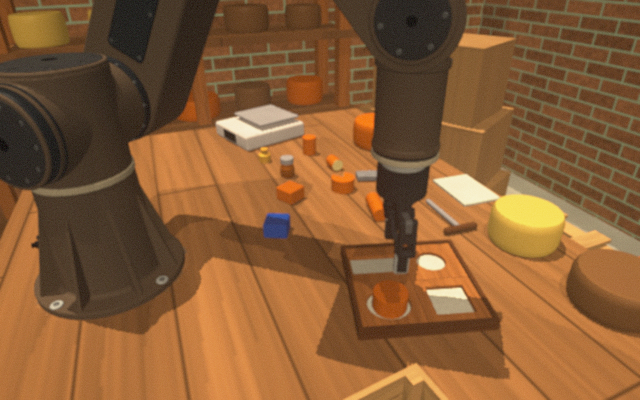

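The wheel sits flat in its recess at about (390,300), with paper visible all round. Next, the drum.

```bash
for i in 1 2 3; do python3 -m creep '{"grip":[1,1,1],"travel":[[0.02,0.31,0],[0.04,0.62,0],[0.06,0.933,0]],"spin":[0,0,0]}' | tail -1; done; for i in 1 2 3 4; do python3 -m creep '{"grip":[1,1,1],"travel":[[0.08,0.31,0],[0.16,0.62,0],[0.241,0.925,0]],"spin":[0,0,0]}' | tail -1; done;  python3 -m creep '{"grip":[1,1,1],"travel":[[0.09,0.3,0],[0.2,0.6,0],[0.274,0.714,0]],"spin":[0,0,0]}' | tail -1; python3 plan.py 582.5,406.5,14,69
```

```text
finger_force: 0.0
finger_force: 0.0
finger_force: 0.0
finger_force: 0.0
finger_force: 0.0
finger_force: 0.0
finger_force: 0.0
finger_force: 0.0
t 12.8 tcp [583.3 407.9 106.7] y-ang 68.8 open 1.00 ff 0.0 wf [-0.4  0.6 -0.7] q6 -0.63
   [ 0.003 -0.016  0.927] spin -0.001 (-0 deg)
```

```bash
python3 -m creep '{"grip":[1,1,1,1,1],"travel":[[0,-0.01,0.2],[0,-0.015,0.5],[0,-0.015,0.75],[0,-0.015,0.9],[0,-0.015,0.93]],"spin":[0,0,0,0,0]}' | grep -E "ee_pos|force"
python3 -m creep '{"grip":[0,0,0,0,0,0,0,0,0],"travel":[[0,0,0],[0,0,0],[0,0,0],[0,0,0],[0,0,0],[0,0,0],[0,0,0],[0,0,0],[0,0,0]],"spin":[0,0,0,0,0,0,0,0,0]}' 40
python3 -m creep '{"grip":[0,0,0,0],"travel":[[0,0,-0.1],[0,0,-0.3],[0,0,-0.6],[0,0,-0.8]],"spin":[0,0,0,0]}'; python3 plan.py 582.5,330,94,69 593,-244.7,94,69
```

```text
ee_pos: [582.8, 404.1, 13.7]
wrist_force: [-0.3, 0.1, 0.5]
finger_force: 0.0
time: 14.58
ee_pos: [584.1, 405.6, 16.5]
orientation: [0.579, 3.087, 0.002]
wrist_force: [-0.8, -0.8, 6.1]
opening: 0.504
finger_force: 40.9
time: 15.08
ee_pos: [584.2, 405.8, 98.1]
orientation: [0.579, 3.086, 0.003]
wrist_force: [-0.2, -0.6, -1.0]
opening: 0.506
finger_force: 40.8
t 15.1 tcp [584.2 405.8  98.1] y-ang 68.8 open 0.51 ff 40.8 wf [-0.2 -0.6 -1. ] q6 -0.64
   [-0.259 -0.713  0.041] spin -0.001 (-0 deg)
   [-0.308 -0.761  0.   ] spin -0.000 (-0 deg)
   [-0.308 -0.761  0.   ] spin 0.000 (0 deg)
   [-0.308 -0.761  0.   ] spin 0.000 (0 deg)
   [-0.308 -0.761  0.   ] spin 0.000 (0 deg)
   [-0.308 -0.761  0.   ] spin 0.000 (0 deg)
   [-0.308 -0.761  0.   ] spin 0.000 (0 deg)
   [-0.308 -0.761  0.   ] spin 0.000 (0 deg)
```

```bash
python3 -m creep '{"grip":[0,0,0],"travel":[[-0.09,-0.24,0],[-0.18,-0.48,0.02],[-0.26,-0.71,0.02]],"spin":[0,0,0]}' | tail -1; for i in 1 2 3 4 5 6 7; do python3 -m creep '{"grip":[0,0,0],"travel":[[-0.1,-0.25,0],[-0.2,-0.51,0],[-0.308,-0.761,0]],"spin":[0,0,0]}' | tail -1; done;  python3 plan.py 593,-244.7,50,69 593,-244.7,28,69
```

```text
finger_force: 40.8
finger_force: 40.8
finger_force: 40.8
finger_force: 40.8
finger_force: 40.8
finger_force: 40.8
finger_force: 40.8
finger_force: 40.8
t 18.1 tcp [ 588.9 -246.7   93.2] y-ang 68.7 open 0.50 ff 40.8 wf [ 0.  -0.4 -1.8] q6 -1.64
   [-0.031  0.033  0.432] spin -0.002 (-0 deg)
   [0.   0.   0.22] spin -0.000 (-0 deg)
```

```bash
python3 -m creep '{"grip":[0,0,0,0,0,0],"travel":[[-0.02,0.02,0.1],[-0.03,0.03,0.3],[-0.03,0.03,0.45],[-0.03,0.03,0.6],[-0.03,0.03,0.65],[-0.03,0.03,0.65]],"spin":[0,0,0,0,0,0]}' | grep -E "ee_pos|force"; python3 -m creep '{"grip":[0,0],"travel":[[0,0,0.007],[0,0,0.01]],"spin":[0,0]}' | grep -E "ee_pos|force"
```

```text
ee_pos: [593.7, -243.0, 27.9]
wrist_force: [0.6, 1.1, -1.0]
finger_force: 40.8
ee_pos: [594.1, -243.4, 27.8]
wrist_force: [-0.2, -0.3, 0.9]
finger_force: 40.8
```

```bash
python3 -m creep '{"grip":[0,0,0],"travel":[[0,0,0.005],[0,0,0.005],[0,0,0.005]],"spin":[0,0,0]}' | grep -E "ee_pos|force";python3 -m creep '{"grip":[0,0,0],"travel":[[0,0,0.005],[0,0,0.005],[0,0,0.005]],"spin":[0,0,0]}' | grep -E "ee_pos|force"
```

```text
ee_pos: [593.8, -243.2, 26.9]
wrist_force: [0.2, -0.8, 0.5]
finger_force: 40.8
ee_pos: [593.9, -243.2, 26.5]
wrist_force: [-1.3, -0.4, 3.7]
finger_force: 41.1
```

```bash
python3 - <<'E'
from h import *
im=capture("side");cv2.imwrite("pics/d1.png",cv2.resize(cv2.cvtColor(im[190:350,320:520],cv2.COLOR_RGB2BGR),None,fx=3.5,fy=3.5,interpolation=2))
E
```

```text
(no output)
```

View pics/d1.png

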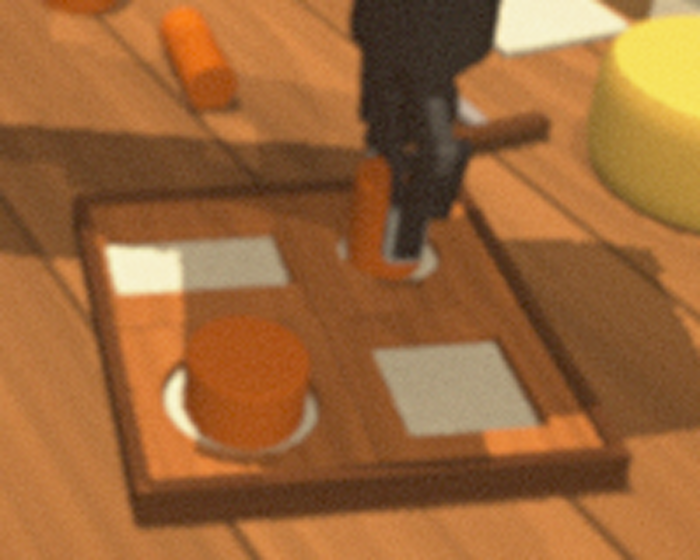

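The drum stands on the floor of its recess (crop 388,240), touching at the height expected. Release it and head for the square.

```bash
python3 -m creep '{"grip":[0.55,0.65,0.8,0.9,1,1],"travel":[[0,0,0],[0,0,0],[0,0,0],[0,0,0],[0,0,0],[0,0,0]],"spin":[0,0,0,0,0,0]}' | grep -E "force|open"
python3 -m creep '{"grip":[1,1,1,1],"travel":[[0,0,-0.1],[0,0,-0.4],[0,0,-0.8],[0,0,-0.85]],"spin":[0,0,0,0]}'|tail -1;python3 plan.py 510,-100,110,28.4 427.7,140.6,110,28.4
```

```text
wrist_force: [-0.1, 0.1, -0.6]
opening: 1.0
finger_force: 0.0
finger_force: 0.0
t 21.1 tcp [ 595.5 -244.   114.8] y-ang 68.8 open 1.00 ff 0.0 wf [0.1 0.5 0.7] q6 -1.64
   [0.659 0.516 0.024] spin 0.224 (40 deg)
   [ 0.837 -0.034  0.024] spin 0.000 (0 deg)
   [0.836 0.14  0.   ] spin -0.000 (-0 deg)
   [0.836 0.14  0.   ] spin 0.000 (0 deg)
   [0.836 0.14  0.   ] spin 0.000 (0 deg)
```

```bash
python3 -m creep '{"grip":[1,1,1,1,1],"travel":[[0.16,0.13,0],[0.33,0.26,0.01],[0.5,0.4,0.02],[0.66,0.516,0.02],[0.66,0.516,0.02]],"spin":[0.05,0.1,0.15,0.2,0.224]}' | tail -1; python3 -m creep '{"grip":[1,1,1],"travel":[[0.28,-0.01,0],[0.56,-0.02,0.01],[0.837,-0.034,0.024]],"spin":[0,0,0]}' | tail -1; for i in 1 2 3; do python3 -m creep '{"grip":[1,1,1],"travel":[[0.28,0.05,0],[0.56,0.1,0],[0.836,0.14,0]],"spin":[0,0,0]}' | tail -1; done;  python3 plan.py 427.7,140.6,8,28.4
```

```text
finger_force: 0.0
finger_force: 0.0
finger_force: 0.0
finger_force: 0.0
finger_force: 0.0
t 23.2 tcp [425.2 142.2 106.9] y-ang 28.4 open 1.00 ff 0.0 wf [-0.5  0.4  0.3] q6 -0.24
   [-0.013  0.007  0.495] spin 0.000 (0 deg)
   [-0.013  0.007  0.495] spin 0.000 (0 deg)
```

```bash
python3 -m creep '{"grip":[1,1,1,1,1,1],"travel":[[-0.01,0,0.2],[-0.02,0.01,0.5],[-0.02,0.01,0.75],[-0.02,0.01,0.92],[-0.02,0.01,0.99],[-0.02,0.01,0.99]],"spin":[0,0,0,0,0,0]}' | grep -E "ee_pos|force"
python3 -m creep '{"grip":[0,0,0,0,0,0,0,0,0],"travel":[[0,0,0],[0,0,0],[0,0,0],[0,0,0],[0,0,0],[0,0,0],[0,0,0],[0,0,0],[0,0,0]],"spin":[0,0,0,0,0,0,0,0,0]}' 40
python3 -m creep '{"grip":[0,0,0,0],"travel":[[0,0,-0.1],[0,0,-0.3],[0,0,-0.5],[0,0,-0.6]],"spin":[0,0,0,0]}'; python3 plan.py 480,-20,70,-17.5 559.9,-349.6,100,-17.5
```

```text
ee_pos: [427.3, 140.0, 7.8]
wrist_force: [-0.3, 0.0, 0.5]
finger_force: 0.0
time: 25.12
ee_pos: [427.9, 140.2, 8.6]
orientation: [1.607, 2.698, 0.001]
wrist_force: [-0.7, -0.2, 8.5]
opening: 0.622
finger_force: 40.6
time: 25.62
ee_pos: [428.0, 140.2, 69.3]
orientation: [1.607, 2.698, 0.002]
wrist_force: [-0.5, 1.0, -1.2]
opening: 0.626
finger_force: 43.3
t 25.6 tcp [428.  140.2  69.3] y-ang 28.4 open 0.63 ff 43.3 wf [-0.5  1.  -1.2] q6 -0.25
   [-0.828 -0.153 -0.003] spin 0.255 (46 deg)
   [-0.686  0.489 -0.003] spin 0.000 (0 deg)
   [-0.726  0.438 -0.075] spin -0.000 (-0 deg)
   [-0.726  0.438 -0.075] spin 0.000 (0 deg)
   [-0.726  0.438 -0.075] spin 0.000 (0 deg)
   [-0.726  0.438 -0.075] spin 0.000 (0 deg)
```

```bash
python3 -m creep '{"grip":[0,0,0,0,0,0],"travel":[[-0.16,-0.03,-0.05],[-0.33,-0.06,-0.1],[-0.5,-0.1,-0.15],[-0.67,-0.13,-0.15],[-0.828,-0.153,-0.15],[-0.828,-0.153,-0.15]],"spin":[0.05,0.1,0.15,0.2,0.255,0.255]}' | tail -1; python3 -m creep '{"grip":[0,0,0],"travel":[[-0.23,0.16,-0.05],[-0.46,0.33,-0.1],[-0.686,0.489,-0.15]],"spin":[0,0,0]}' | tail -1; for i in 1 2 3 4; do python3 -m creep '{"grip":[0,0,0],"travel":[[-0.24,0.14,0],[-0.48,0.29,0],[-0.726,0.438,0]],"spin":[0,0,0]}' | tail -1; done;  python3 plan.py 559.9,-349.6,20,-17.5
```

```text
finger_force: 43.3
finger_force: 43.3
finger_force: 43.3
finger_force: 43.3
finger_force: 43.3
finger_force: 43.3
t 28.2 tcp [ 559.7 -349.6   97.7] y-ang -17.2 open 0.63 ff 43.3 wf [-0.3 -0.1 -1.2] q6 -0.30
   [0.001 0.002 0.777] spin 0.002 (0 deg)
```

```bash
python3 -m creep '{"grip":[0,0,0,0,0,0,0],"travel":[[0,0,0.2],[0,0,0.4],[0,0,0.57],[0,0,0.68],[0,0,0.74],[0,0,0.77],[0,0,0.77]],"spin":[0,0,0,0,0,0,0]}' | grep -E "ee_pos|force"; python3 -m creep '{"grip":[0,0,0],"travel":[[0,0,0.007],[0,0,0.01],[0,0,0.01]],"spin":[0,0,0]}' | grep -E "ee_pos|force"
```

```text
ee_pos: [559.6, -349.8, 21.1]
wrist_force: [0.1, -0.8, -0.1]
finger_force: 43.4
ee_pos: [559.5, -349.8, 20.1]
wrist_force: [-0.5, 0.1, -0.6]
finger_force: 43.4
```

```bash
python3 -m creep '{"grip":[0,0,0],"travel":[[0,0,0.007],[0,0,0.01],[0,0,0.01]],"spin":[0,0,0]}' | grep -E "ee_pos|force"; python3 -m creep '{"grip":[0,0,0],"travel":[[0,0,0.005],[0,0,0.005],[0,0,0.005]],"spin":[0,0,0]}' | grep -E "ee_pos|force"
```

```text
ee_pos: [559.5, -349.8, 18.9]
wrist_force: [0.0, -0.5, -1.5]
finger_force: 43.4
ee_pos: [559.5, -349.8, 18.7]
wrist_force: [-3.1, 1.6, 6.3]
finger_force: 44.1
```

Contact is as expected. Release it and go for the log.

```bash
python3 -m creep '{"grip":[0.68,0.75,0.85,1,1,1],"travel":[[0,0,0],[0,0,0],[0,0,0],[0,0,0],[0,0,0],[0,0,0]],"spin":[0,0,0,0,0,0]}' | grep -E "force|open"
python3 -m creep '{"grip":[1,1,1,1],"travel":[[0,0,-0.1],[0,0,-0.4],[0,0,-0.8],[0,0,-0.95]],"spin":[0,0,0,0]}'|tail -1
python3 - <<'E'
from h import *
im=capture("side");m=masks(im)[0]
for c,p in comps(m,150,700): print("side",p.mean(0).round(0),plane("side",p,18).mean(0).round(1))
cv2.imwrite("pics/s1.png",cv2.resize(cv2.cvtColor(im[130:350,260:520],cv2.COLOR_RGB2BGR),None,fx=2.7,fy=2.7,interpolation=2))
E
python3 plan.py 596.5,-11.5,110,-14
```

```text
wrist_force: [-0.1, -0.3, -0.3]
opening: 0.998
finger_force: 0.0
finger_force: 0.0
side [430. 255.] [ 603.1 -228.8]
side [376. 207.] [596.7 -13.1]
side [343. 183.] [574.5 133.2]
side [213. 103.] [ 381.1 1043.6]
side [187. 109.] [ 268.  1007.8]
t 31.6 tcp [ 560.8 -350.7  117.3] y-ang -17.5 open 1.00 ff 0.0 wf [ 1.1 -1.1  1.6] q6 -0.30
   [ 0.836 -0.169  0.018] spin -0.019 (-3 deg)
   [ 0.844 -0.119  0.018] spin 0.000 (0 deg)
   [ 0.844 -0.119  0.018] spin 0.000 (0 deg)
   [ 0.844 -0.119  0.018] spin 0.000 (0 deg)
```

View pics/s1.png

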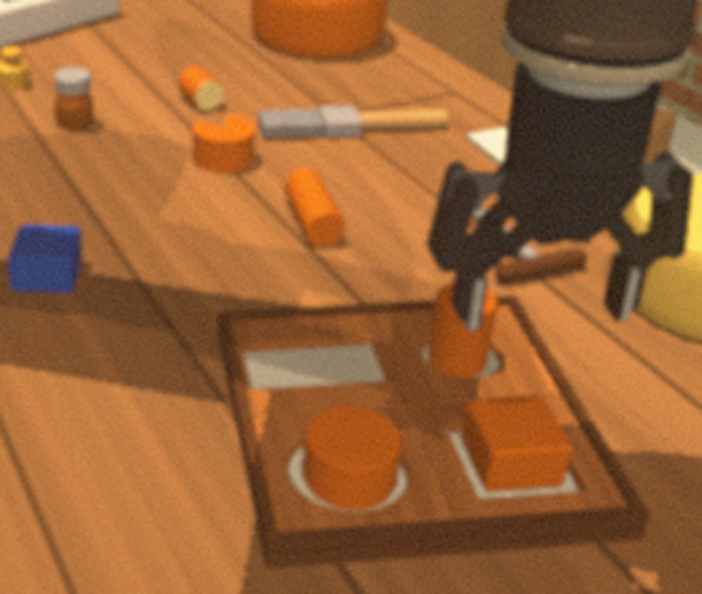

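The crop shows the wheel (350,455), drum (463,330) and square (515,440) seated in their recesses. The log lies at (315,205) and its recess is empty.

```bash
python3 -m creep '{"grip":[1,1,1],"travel":[[0.28,-0.06,0],[0.56,-0.12,0.01],[0.836,-0.169,0.018]],"spin":[-0.01,-0.019,-0.019]}' | tail -1; for i in 1 2 3; do python3 -m creep '{"grip":[1,1,1],"travel":[[0.28,-0.04,0],[0.56,-0.08,0.01],[0.844,-0.119,0.018]],"spin":[0,0,0]}' | tail -1; done;  python3 plan.py 596.5,-11.5,9,-14
```

```text
finger_force: 0.0
finger_force: 0.0
finger_force: 0.0
finger_force: 0.0
t 33.0 tcp [594.9  -9.7 105.5] y-ang -14.0 open 1.00 ff 0.0 wf [-0.3 -0.2 -0.3] q6 0.18
   [-0.007  0.01   0.483] spin -0.000 (-0 deg)
   [-0.007  0.01   0.483] spin 0.000 (0 deg)
```

```bash
python3 -m creep '{"grip":[1,1,1,1,1,1],"travel":[[-0.01,0.01,0.2],[-0.015,0.02,0.5],[-0.015,0.02,0.75],[-0.015,0.02,0.9],[-0.015,0.02,0.985],[-0.015,0.02,0.985]],"spin":[0,0,0,0,0,0]}' | grep -E "ee_pos|force"
python3 -m creep '{"grip":[0,0,0,0,0,0,0,0,0,0],"travel":[[0,0,0],[0,0,0],[0,0,0],[0,0,0],[0,0,0],[0,0,0],[0,0,0],[0,0,0],[0,0,0],[0,0,0]],"spin":[0,0,0,0,0,0,0,0,0,0]}' 40
```

```text
ee_pos: [596.7, -12.6, 7.5]
wrist_force: [0.2, -1.2, 0.2]
finger_force: 0.0
time: 35.05
ee_pos: [597.1, -12.6, 8.4]
orientation: [2.476, 1.933, 0.001]
wrist_force: [-1.2, -0.1, 7.3]
opening: 0.408
finger_force: 39.1
```

```bash
python3 -m creep '{"grip":[0,0,0,0],"travel":[[0,0,-0.1],[0,0,-0.3],[0,0,-0.5],[0,0,-0.7]],"spin":[0,0,0,0]}'; python3 plan.py 488.1,-211.6,78,72.5
```

```text
time: 35.55
ee_pos: [596.9, -12.6, 79.0]
orientation: [2.476, 1.933, 0.0]
wrist_force: [0.2, -0.6, -0.9]
opening: 0.402
finger_force: 40.3
t 35.5 tcp [596.9 -12.6  79. ] y-ang -14.0 open 0.40 ff 40.3 wf [ 0.2 -0.6 -0.9] q6 0.17
   [-0.732 -0.191  0.003] spin -0.481 (-87 deg)
   [ 0.146 -0.742  0.003] spin 0.000 (0 deg)
   [ 0.146 -0.742  0.003] spin 0.000 (0 deg)
```

```bash
python3 -m creep '{"grip":[0,0,0,0,0,0,0,0,0,0],"travel":[[-0.08,-0.02,0],[-0.16,-0.04,0],[-0.24,-0.06,0],[-0.32,-0.08,0],[-0.4,-0.1,0],[-0.48,-0.12,0],[-0.56,-0.15,0],[-0.65,-0.17,0],[-0.732,-0.191,0],[-0.732,-0.191,0]],"spin":[-0.05,-0.1,-0.15,-0.2,-0.26,-0.32,-0.38,-0.43,-0.481,-0.481]}' | tail -1; for i in 1 2; do python3 -m creep '{"grip":[0,0,0],"travel":[[0.05,-0.25,0],[0.1,-0.5,0],[0.146,-0.742,0]],"spin":[0,0,0]}' | tail -1; done;  python3 plan.py 488.1,-211.6,20,72.5
```

```text
finger_force: 40.3
finger_force: 40.3
finger_force: 40.3
t 37.5 tcp [ 488.1 -212.3   78.1] y-ang 72.3 open 0.40 ff 40.3 wf [-0.9  0.5  0.4] q6 -1.73
   [0.002 0.006 0.581] spin -0.001 (-0 deg)
```

```bash
python3 -m creep '{"grip":[0,0,0,0,0,0],"travel":[[0,0,0.2],[0,0,0.38],[0,0,0.48],[0,0,0.55],[0,0,0.58],[0,0,0.58]],"spin":[0,0,0,0,0,0]}' | grep -E "ee_pos|force"; python3 -m creep '{"grip":[0,0,0],"travel":[[0,0,0.007],[0,0,0.01],[0,0,0.01]],"spin":[0,0,0]}' | grep -E "ee_pos|force"; python3 -m creep '{"grip":[0,0,0],"travel":[[0,0,0.005],[0,0,0.005],[0,0,0.005]],"spin":[0,0,0]}' | grep -E "ee_pos|force"
```

```text
ee_pos: [488.3, -211.7, 19.8]
wrist_force: [0.1, -0.5, -0.4]
finger_force: 40.4
ee_pos: [488.2, -211.8, 18.8]
wrist_force: [1.1, -0.8, -0.5]
finger_force: 40.4
ee_pos: [488.3, -211.8, 18.4]
wrist_force: [-1.1, -0.1, 6.1]
finger_force: 41.1
```

Contact. Release, lift, back away and check.

```bash
python3 -m creep '{"grip":[0.46,0.55,0.7,0.85,1,1,1],"travel":[[0,0,0],[0,0,0],[0,0,0],[0,0,0],[0,0,0],[0,0,0],[0,0,0]],"spin":[0,0,0,0,0,0,0]}' | grep -E "force|open"
python3 -m creep '{"grip":[1,1,1,1],"travel":[[0,0,-0.1],[0,0,-0.4],[0,0,-0.8],[0,0,-1]],"spin":[0,0,0,0]}'|tail -1
for i in 1 2 3; do python3 -m creep '{"grip":[1,1,1],"travel":[[0,0.3,-0.1],[0,0.6,-0.2],[0,0.9,-0.3]],"spin":[0,0,0]}' | tail -1; done
python3 - <<'E'
from h import *
im={n:capture(n) for n in("top","side")}
a=cv2.resize(im["top"][120:260,360:520],(457,400));b=cv2.resize(im["side"][230:345,330:510],(626,400))
cv2.imwrite("pics/e.png",cv2.resize(cv2.cvtColor(np.hstack([a,b]),cv2.COLOR_RGB2BGR),(798,295)))
m=masks(im["side"])[0]
for c,p in comps(m,60,900): print("side",p.mean(0).round(0),len(p))
E
python3 plan.py
```

```text
wrist_force: [0.6, 0.5, -0.5]
opening: 1.002
finger_force: 0.0
finger_force: 0.0
finger_force: 0.0
finger_force: 0.0
finger_force: 0.0
side [376. 259.] 839
side [431. 251.] 732
side [343. 183.] 405
side [331. 160.] 86
side [213. 103.] 194
side [185. 107.] 574
t 41.6 tcp [570.4  48.1 209.9] y-ang 72.6 open 1.00 ff 0.0 wf [ 0.1 -1.2 -0.8] q6 -1.24
```

View pics/e.png

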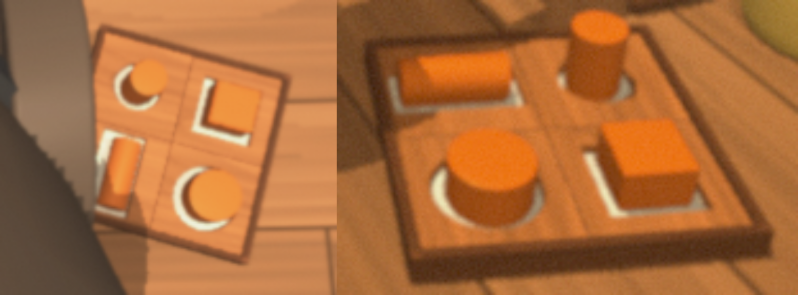

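The picture shows all four cheeses flat in their recesses: log (455,80), drum (598,55), wheel (490,175) and square (647,165). In the side camera the cut cheeses are still at (343,183) and (331,160), where they started.

```bash
python3 -c "from cell import finish_job;print(finish_job())"
```

```text
the job is handed in; nothing more can be done
None
```

All four whole cheeses are packed flat in their matching recesses, the two cut cheeses were left where they lay, and the job was handed in at about 42 s of the 112 s allowed.

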